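Clamp a sprayer valve block with a slip-clutch thumbscrew

TASK

Gently push the valve block along the cradle's channel until it is fully home against the stop post, then tighten the round clamp knob clockwise until its clutch first slips, and stop there: do not keep turning a slipping clutch. Let go, and leave the small loose parts beside the cradle where they stand.

Things in the scene. Friction and masses are not known exactly. Their poses are not given: they have to be found in the camera images.
- cradle: Clamping cradle fixed to the bench: dark bed 12 mm thick, 120 mm wide. Origin at bench level on the channel's centre line, x along the channel towards the stop post, y left, z up. Two rails 16 mm high leave a 52 mm channel; bed and rails start at x = -115 mm. The clamp screw stands upright at x = 20 mm, y = 0, in an arm 44 mm wide (z = 67 to 86 mm, from the post back to x = -10 mm).
- stop_post: Grey stop post fixed to the cradle, 76 mm wide, 38 mm thick, its top 88 mm above the bench. Origin at the foot of its flat stop face, in the channel's middle on the bed: 60 mm along x from the cradle's origin, 12 mm up. Axes as the cradle's. It is a locating face: not to be rammed.
- valve_block: Loose aluminium valve block 150 x 48 x 40 mm, about 0.6 kg, lying in the channel on the bed, at first 30 to 60 mm short of the stop. Origin at the centre of its underside, x along its length towards the post, z up. A plain upright brass fitting, 24 mm in diameter, stands on it at x = -55 mm, z = 40 to 76 mm: take hold of it or push it.
- block_back (a point): Middle of the lower edge of the block's far end, the end that goes against the stop face; it meets the origin of stop_post when the block is home.
- clamp_foot: Round steel foot, 22 mm in diameter, under the clamp screw. It does not turn; it goes down 12 mm per clockwise turn of the screw (1.91 mm per rad). Its dark sole presses on the block: the origin is at the centre of the sole's nominal underside, but the sole is set up to 1.2 mm further out, differently each time. At first it clears the block's top by 1 to 4 mm; clamped it presses with about 100 N.
- collar_mid (a point): Centre of the top of the flat aluminium collar (62 mm in diameter, 4 mm thick) fixed to the screw right below the knob; its x axis points along a small dark index line on its rim. It turns with the screw. At the start this line and the knob's white line point the same way; the angle between them is the clutch's slip.
- knob_mid (a point): Middle of the grip of the round black knob on top of the screw: 46 mm in diameter, 32 mm high, standing on the collar and going down with it. This point is on its axis, 24 mm above the collar and 8 mm below the knob's top; x points along the white line on the top. Knob and collar are joined by a drag clutch; under the collar the drive is springy (2 N m per rad).
- knob_top (a point): Centre of the knob's top face. Turning clockwise from above takes about 0.2 N m while the foot is free. Once the foot presses, the torque climbs over about 0.3 rad to nearly 0.4 N m, where the clutch slips: the knob turns on at that steady torque, collar and foot stand still. Let go, knob and collar spring back 0.1 to 0.2 rad together; the screw holds by friction.
- seal_collar: Loose brass collar, 44 mm across, 12 mm high, lying beside the cradle; leave alone. Origin under its centre.
- spare_fitting: Loose spare brass fitting, an upright cylinder 24 mm in diameter and 36 mm high on the bench beside the cradle; leave alone. Origin under its centre.
- spare_nozzle: Loose black nozzle cone, 26 mm across, 30 mm high, beside the cradle; leave alone. Origin under its centre.
Mind the look-alikes: they are no part of the job. What is shaped like the cradle but red or turquoise is not meant.

How it is judged (in metres and radians):
On the way, in this order (a step that is already met when the one before it is completed fails the run):
1. the valve block is fully home against the stop post (within 2 mm), with the clamp not yet tight (x of block_back in the frame of cradle above 0.058 m and contact force between clamp_foot and valve_block below 5 N), for 0.2 s.
2. the foot presses on the block and the clutch has slipped (contact force between clamp_foot and valve_block above 60 N and angle between the x axis of knob_mid and the x axis of collar_mid, either way round above 0.04 rad), for 0.1 s.
At the end, for the whole second after the job is handed in: The valve block is within 2 mm of the stop post and at rest, the clamp foot presses on it with more than 60 N, and the clutch has slipped by 0.04 to 0.45 rad in all (angle between the knob's white line and the collar's dark line) (all of step 2 and x of block_back in the frame of cradle above 0.058 m and angle between the x axis of knob_mid and the x axis of collar_mid, either way round below 0.45 rad and linear speed of valve_block below 0.01 m/s); the robot touches nothing.
It fails at once if the block is rammed against the stop post with more than 35 N (contact force between valve_block and stop_post above 35 N).
It fails at once if the clutch has been slipped on by more than 0.45 rad (26 degrees) (angle between the x axis of knob_mid and the x axis of collar_mid, either way round above 0.45 rad).
It fails at once if the brass collar, the spare fitting or the nozzle beside the cradle has been moved more than 30 mm (distance of any of seal_collar, spare_fitting, spare_nozzle from where it was at the start of the episode above 0.03 m).
It also fails if it takes over 72 s, if anything falls off the work surface, if the arm or the gripper's body presses on something with over 40 N, if the wrist force passes 120 N, or if a joint passes its speed limit or range.

ROBOT

A 6-joint arm with a two-finger parallel gripper is mounted at the origin on the work surface. World frame = base frame: x ahead of the robot, y to its left, z up, the work surface at z = 0. Lengths are in m, angles in degrees, forces in N, time in s.
With the tool pointing down it reaches from about 0.375 to 0.9 m from the base axis. Payload 3.1 kg.
Tool frame: the origin (TCP) lies at the very end of the fingers, on their centre line; the grasp point (between the pads) lies behind it (bot.grip_depth is the z of the grasp point in the tool frame, in m); z points along the fingers, y is the direction in which the jaws open and shut (so a half turn about z gives the same grasp; the last joint's range is limited). The gripper opens to 87 mm and grips with 3 to 60 N. Pads are 19 mm wide; open, the fingers measure 117 mm over their backs; the gripper's body (75 mm by 190 mm) begins 51 mm behind the grasp point.
Start: joints at [64.315, 30.224, 82.088, -0, 67.689, -10.227], TCP at [0.167, 0.602, 0.223] pointing down, gripper open.
Joint ranges: [-176.69, 176.69], [-43.24, 126.21], [12.49, 139.97], [-82, 262], [0, 151.66], [-163.58, 163.58]. Speed limits (degrees/s): [159.86, 159.86, 180, 180, 180, 180].

INTERFACE

Orientations are given as a 3x3 rotation matrix whose columns are the frame's x, y, z axes.
In Python, from rig import bot, vision gives the robot as it stands. The module is installed in compiled form; this text tells all that it offers.
- The arm moves only by the shell command python3 -m jog 'ROWS'. ROWS is JSON, a list of rows, each a list of 3 entries, a list of its own where there are three numbers: the shift along the tool's x, y, z in mm, then the turn, a rotation vector about the tool's x, y, z in degrees, then the closure, from 0 (fully open) to 1 (shut). In form: [[[dx, dy, dz], [wx, wy, wz], fingers], ...]. A call has 1 to 12 rows; each row is the pose to reach, as a shift and turn from the pose commanded when the call began, along the tool's axes at that moment; what a row does not reach only later rows make up. A row lasts 1/12 s, in which the tool goes at most 41.7 mm and 7.16 degrees, less where a joint would pass 70% of its speed; a pose out of reach is approached as far as the arm can. A call with a gripper value outside its range is refused whole. The fingers move at their own pace and stop on an object; the grip force is fixed at half the most. Time passes only in rows, so rows that repeat a pose let the fingers close. It gives the time, the measured TCP pose, the force and the opening at its end, in the units of the state.
- bot.read_state(): the state, without advancing time (a new reading comes with each control period).
- vision.capture(name): name is "scene" or "top" or "wrist"; returns the picture (400x640x3 uint8, red, green, blue); there is no depth.
- vision.camera_info(name): a dict with "intrinsics" (3x3 intrinsics, pixels), "camera_from_world" (4x4, takes a point from world to camera coordinates); the wrist camera has in their place "mount" (4x4, takes a point from camera to tool coordinates, whose origin is the TCP and whose axes are the flange's). Camera axes: x right, y up, looking along -z (the intrinsics and any distortion apply to the point x, -y, -z); pixel columns grow to the right and rows downward; lengths in m; the calibration is good to about 2 mm. A picture is of the moment at which its call begins: read the wrist's pose just before it. camera_info takes no time and is no camera call.
- bot.hand_in(): hands the job in, once; it reports no verdict.
The state is a dict: "time_s": time; "joint_positions": joint angles; "qvel": joint speeds; "tau": joint torques, N m; "position": TCP position; "tcp_rot": TCP orientation; "force": force on the tool from outside, world axes, zero at the start; "moment": the same for the moment, N m; "opening": opening from 0.0 (shut) to 1.0 (fully open).
Only numpy, scipy, OpenCV 4.12 (cv2) and the standard library are available. Lean on these libraries where they do the work, as an engineer would, in place of code of your own. Each camera call takes 0.05 s, during which the arm holds its last target. There are 200 camera calls.

## Working session

There is one attempt and no reset: what is moved stays moved. The work goes in short steps, Python scripts to look and compute and a shell command to move; the robot and the scene stay as the last step left them, time stands still between calls to the robot, and variables do not carry over. Pictures are saved under pics/ and viewed, about 8 in all and at most 12, crops included, and the job is handed in when it is done.

```bash
mkdir -p pics
python3 - <<'E'
from rig import bot, vision
import cv2, numpy as np
s=bot.read_state(); print(s); print(bot.grip_depth)
ims=[]
for n in ("scene","top"):
    im=vision.capture(n); cv2.imwrite(f"pics/{n}0.png",im[:,:,::-1]); i=vision.camera_info(n); print(n,np.round(i["intrinsics"],1).tolist(),np.round(i["camera_from_world"],3).tolist(),i.keys())
i=vision.camera_info("wrist");print(i)
E
```

```text
{'time_s': 0.0, 'joint_positions': array([ 6.43149778e+01,  3.02788654e+01,  8.21563190e+01,  6.18793503e-04,
        6.76885979e+01, -1.02276615e+01]), 'qvel': array([-0.02165409,  0.00014141, -0.08011647, -0.04030504,  0.01666393,
       -0.03549457]), 'tau': array([-2.81178473e-04, -4.40039885e+01, -1.76592278e+01,  6.31993543e-02,
        5.81317884e-02, -1.44913092e-04]), 'position': array([0.16622719, 0.60173337, 0.22157308]), 'tcp_rot': array([[-9.63827783e-01,  2.66524130e-01, -9.45375565e-04],
       [ 2.66525516e-01,  9.63825905e-01, -1.94260780e-03],
       [ 3.93425605e-04, -2.12430608e-03, -9.99997666e-01]]), 'force': array([0.29864501, 0.77524546, 0.03612162]), 'moment': array([-0.03640203, -0.02410832, -0.01411441]), 'opening': 0.9969760466279}
-0.0187
scene [[422.3, 0.0, 320.7], [0.0, 422.3, 201.0], [0.0, 0.0, 1.0]] [[0.831, 0.556, -0.024, -0.436], [-0.322, 0.514, 0.795, 0.059], [0.455, -0.653, 0.606, -1.114], [0.0, 0.0, 0.0, 1.0]] dict_keys(['intrinsics', 'camera_from_world'])
top [[499.1, 0.0, 321.6], [0.0, 499.1, 200.6], [0.0, 0.0, 1.0]] [[0.018, -1.0, 0.016, 0.018], [0.988, 0.021, 0.152, -0.523], [-0.152, 0.013, 0.988, -0.869], [0.0, 0.0, 0.0, 1.0]] dict_keys(['intrinsics', 'camera_from_world'])
{'intrinsics': array([[329.71533884,   0.        , 317.79277229],
       [  0.        , 329.71533884, 197.0994342 ],
       [  0.        ,   0.        ,   1.        ]]), 'mount': array([[ 1.62084329e-04,  9.54943423e-01,  2.96787857e-01,
         8.18914878e-02],
       [ 9.99999341e-01, -4.91970943e-04,  1.03683553e-03,
         7.53230011e-04],
       [ 1.13613027e-03,  2.96787493e-01, -9.54942874e-01,
        -1.63115265e-01],
       [ 0.00000000e+00,  0.00000000e+00,  0.00000000e+00,
         1.00000000e+00]])}
```

View pics/top0.png

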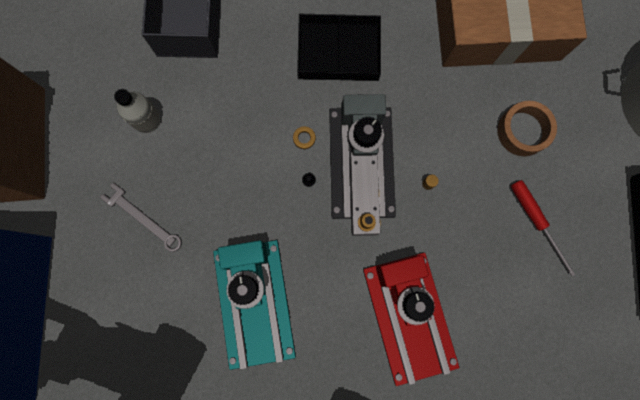

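View pics/scene0.png

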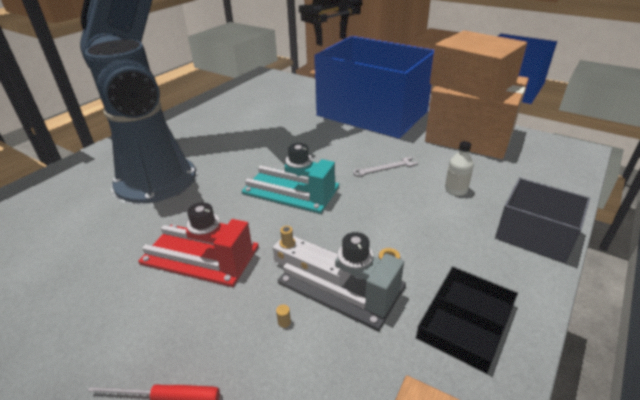

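The dark cradle with the grey post and the block in it, at top px (362,160) / scene px (340,280), is the one meant. The turquoise one (250,305) and the red one (410,315) are decoys. I'll check this in an enlarged crop.

```bash
cat > h.py <<'E'
from rig import bot, vision
import cv2, numpy as np
def ray(n,px,info=None,st=None):
    i=vision.camera_info(n); K=i["intrinsics"]
    d=np.linalg.inv(K)@np.array([px[0],px[1],1.]); d=np.array([d[0],-d[1],-d[2]])
    if n=="wrist":
        T=np.eye(4); T[:3,:3]=st["tcp_rot"]; T[:3,3]=st["position"]; M=T@i["mount"]
    else: M=np.linalg.inv(i["camera_from_world"])
    d=M[:3,:3]@d; return M[:3,3],d/np.linalg.norm(d)
def plane(n,px,z,st=None):
    o,d=ray(n,px,st=st); return o+d*(z-o[2])/d[2]
def tri(rs):
    A=np.zeros((3,3));b=np.zeros(3)
    for o,d in rs:
        P=np.eye(3)-np.outer(d,d);A+=P;b+=P@o
    p=np.linalg.solve(A,b); return p,[np.linalg.norm((np.eye(3)-np.outer(d,d))@(p-o)) for o,d in rs]
E
python3 - <<'E'
from h import *
a=cv2.imread("pics/top0.png")[85:245,280:450]; b=cv2.imread("pics/scene0.png")[220:330,260:420]
A=cv2.resize(a,None,fx=3.5,fy=3.5,interpolation=cv2.INTER_CUBIC);B=cv2.resize(b,None,fx=2.5,fy=2.5,interpolation=cv2.INTER_CUBIC)
cv2.imwrite("pics/c1.png",A);cv2.imwrite("pics/c2.png",B)
c=np.zeros((max(A.shape[0],B.shape[0]),800,3),np.uint8); s=A.shape[1]
c[:A.shape[0],:s]=A; B=B[:,:800-s]; c[:B.shape[0],s:s+B.shape[1]]=B
cv2.imwrite("pics/c0.png",c); print(s,c.shape)
for q in [(333,217),(389,217),(333,110),(390,110)]: print("bed",plane("top",q,.012))
print("fit",plane("top",(368,220),.088))
E
```

```text
595 (560, 800, 3)
bed [0.49646078 0.00615403 0.012     ]
bed [ 0.49859356 -0.09869552  0.012     ]
bed [0.70452084 0.0092574  0.012     ]
bed [ 0.70716467 -0.10109077  0.012     ]
fit [ 0.48329031 -0.05117051  0.088     ]
```

View pics/c0.png

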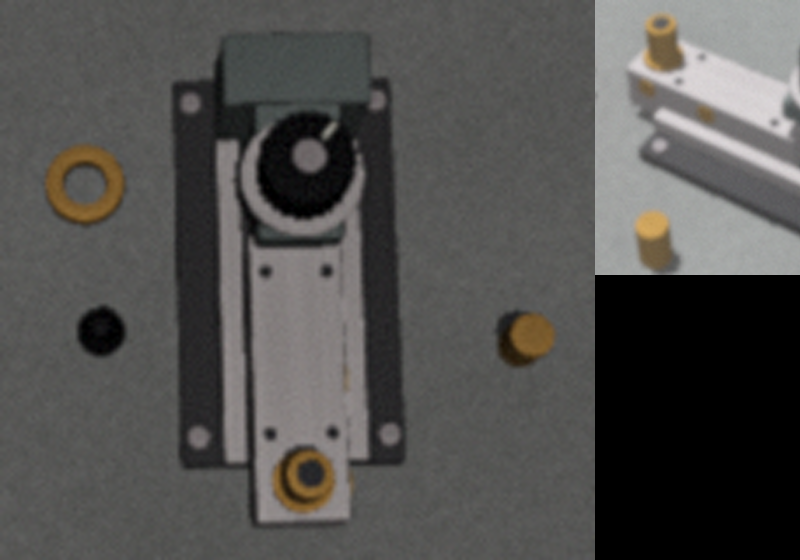

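Run:
```python
from h import *
u=lambda a,b:(280+a/3.5,85+b/3.5)
P={k:plane("top",u(*v),z) for k,(v,z) in dict(fl=((181,467),.012),fr=((404,462),.012),bl=((173,85),.012),br=((388,80),.012),fit=((308,472),.088),rl=((227,463),.028),rr=((363,460),.028),b1=((257,523),.052),b2=((350,518),.052),h1=((265,271),.052),h2=((326,271),.052),h3=((270,434),.052),h4=((332,432),.052)).items()}
for k,v in P.items(): print(k,np.round(v,4))
for a,b in [("fl","bl"),("fr","br"),("h3","h1"),("h4","h2")]: d=P[b]-P[a]; print(a,b,np.degrees(np.arctan2(d[1],d[0])),np.linalg.norm(d))
s=cv2.imread("pics/scene0.png")[225:285,325:400]
cv2.imwrite("pics/k.png",cv2.resize(s,None,fx=8,fy=8,interpolation=cv2.INTER_CUBIC))
```

```text
fl [0.4937 0.0085 0.012 ]
fr [ 0.4988 -0.1108  0.012 ]
bl [0.7058 0.0162 0.012 ]
br [ 0.7115 -0.1028  0.012 ]
fit [ 0.4835 -0.0512  0.088 ]
rl [ 0.4944 -0.015   0.028 ]
rr [ 0.4975 -0.0866  0.028 ]
b1 [ 0.4611 -0.0292  0.052 ]
b2 [ 0.4646 -0.0766  0.052 ]
h1 [ 0.5924 -0.0322  0.052 ]
h2 [ 0.5931 -0.064   0.052 ]
h3 [ 0.5069 -0.0355  0.052 ]
h4 [ 0.5086 -0.0673  0.052 ]
fl bl 2.0699391910452527 0.2122036071641407
fr br 2.151685293708082 0.21283699888152244
h3 h1 2.176226928645627 0.08552308934418738
h4 h2 2.241727435340512 0.08453898180425298
```

View pics/k.png

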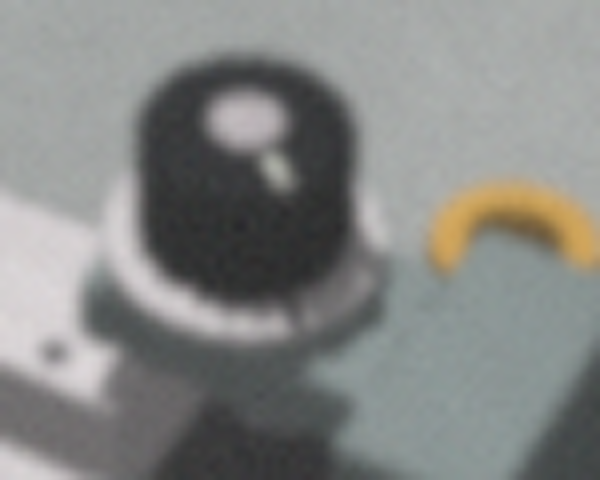

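```bash
cat >> h.py <<'E'
def to(p,yaw=None):
    "shift mm in tool axes and turn (deg, tool rotvec) to TCP p, tool down with x axis at world yaw"
    from scipy.spatial.transform import Rotation as R
    s=bot.read_state(); Rt=s["tcp_rot"]; d=Rt.T@(np.array(p)-s["position"])*1000
    w=np.zeros(3)
    if yaw is not None:
        c,n=np.cos(np.radians(yaw)),np.sin(np.radians(yaw))
        G=np.array([[c,n,0],[n,-c,0],[0,0,-1.]]); w=R.from_matrix(Rt.T@G).as_rotvec(degrees=True)
    print(np.round(d,1),np.round(w,2)); return d,w
E
python3 - <<'E'
from h import *
p,e=tri([ray("top",(368.3,129.6)),ray("scene",(355.9,240.0))]);print("knobtop",p,e)
print("red knob",plane("top",(418,305),.13))
to((0.38,0.33,.222),182); to((0.44,-.053,.222),182)
E
```

```text
knobtop [ 0.63179299 -0.0465735   0.12785888] [np.float64(0.00027611213067852986), np.float64(0.00027611213067835124)]
red knob [ 0.34392009 -0.12692119  0.13      ]
[-278.5 -205.    -0. ] [ -0.11  -0.04 -17.46]
[-438.4 -558.1    0.6] [ -0.11  -0.04 -17.46]
```

```bash
python3 -m jog '[[[-31,-23,0],[0,0,-2],1],[[-62,-46,0],[0,0,-4],1],[[-93,-68,0],[0,0,-6],1],[[-124,-91,0],[0,0,-8],1],[[-155,-114,0],[0,0,-10],1],[[-186,-137,0],[0,0,-12],1],[[-217,-160,0],[0,0,-14],1],[[-248,-182,0],[0,0,-16],1],[[-278,-205,0],[0,0,-17.5],1],[[-299,-241,0],[0,0,-17.5],1],[[-320,-277,0],[0,0,-17.5],1],[[-341,-312,0],[0,0,-17.5],1]]'; python3 -c "
from h import *
to((0.44,-.053,.222),182)"
```

```text
time_s: 1.1
position: [0.412, 0.2088, 0.2223]
tcp_rot: [[-0.999, -0.036, -0.001], [-0.036, 0.999, -0.0], [0.001, -0.0, -1.0]]
force: [1.1, -0.4, 1.6]
opening: 0.173
[ -18.5 -262.7    0.3] [-0.01 -0.04  0.06]
```

```bash
python3 -m jog '[[[-3,-38,0],[0,0,0],1],[[-6,-76,0],[0,0,0],1],[[-9,-114,0],[0,0,0],1],[[-12,-152,0],[0,0,0],1],[[-15,-190,0],[0,0,0],1],[[-18,-228,0],[0,0,0],1],[[-18,-262,0],[0,0,0],1],[[-18,-262,40],[0,0,0],1],[[-18,-262,80],[0,0,0],1],[[-18,-262,110],[0,0,0],1],[[-18,-262,130],[0,0,0],1],[[-18,-262,130],[0,0,0],1]]'
python3 - <<'E'
from h import *
s=bot.read_state(); print(s["position"],s["force"],s["joint_positions"])
cv2.imwrite("pics/t1.png",vision.capture("top")[:,:,::-1]); w=vision.capture("wrist"); cv2.imwrite("pics/w1.png",w[:,:,::-1])
a=cv2.resize(cv2.imread("pics/t1.png")[85:245,280:450],None,fx=2,fy=2); c=np.zeros((400,800,3),np.uint8);c[:320,:340]=a
b=cv2.resize(cv2.imread("pics/w1.png"),(460,288)); c[:288,340:]=b; cv2.imwrite("pics/v1.png",c)
E
```

```text
time_s: 2.1
position: [0.4365, -0.0497, 0.0891]
tcp_rot: [[-0.999, -0.035, -0.008], [-0.035, 0.999, 0.003], [0.008, 0.004, -1.0]]
force: [-0.3, -0.1, 0.7]
opening: -0.004
[ 0.43648827 -0.04969946  0.08914248] [-0.27906586 -0.09897987  0.74770167] [-2.11309850e+01  3.04174774e+01  1.14744041e+02 -9.79816127e-04
  3.53566915e+01 -1.13122815e+02]
```

View pics/v1.png

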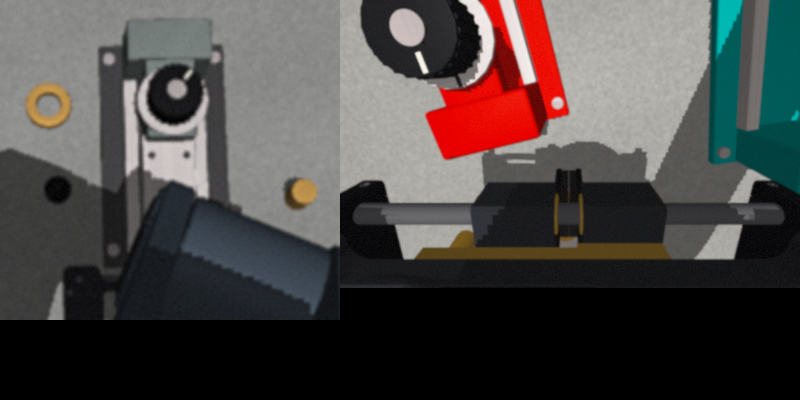

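```bash
python3 -m jog '[[[0,-1.5,10],[0,0,0],1],[[0,-1.5,20],[0,0,0],1],[[0,-1.5,25],[0,0,0],1],[[-10,-1.5,25],[0,0,0],1],[[-18,-1.5,25],[0,0,0],1],[[-21,-1.5,25],[0,0,0],1],[[-24,-1.5,25],[0,0,0],1],[[-27,-1.5,25],[0,0,0],1],[[-30,-1.5,25],[0,0,0],1],[[-33,-1.5,25],[0,0,0],1],[[-36,-1.5,25],[0,0,0],1],[[-39,-1.5,25],[0,0,0],1]]'
```

```text
time_s: 3.2
position: [0.4782, -0.0504, 0.0675]
tcp_rot: [[-0.999, -0.036, -0.001], [-0.036, 0.999, 0.0], [0.001, 0.0, -1.0]]
force: [-3.2, -0.0, 3.8]
opening: 0.009
```

```bash
python3 -m jog '[[[-3,0,0],[0,0,0],1],[[-6,0,0],[0,0,0],1],[[-9,0,0],[0,0,0],1],[[-12,0,0],[0,0,0],1],[[-15,0,0],[0,0,0],1],[[-18,0,0],[0,0,0],1],[[-21,0,0],[0,0,0],1],[[-24,0,0],[0,0,0],1],[[-27,0,0],[0,0,0],1],[[-29,0,0],[0,0,0],1],[[-30.5,0,0],[0,0,0],1],[[-31.5,0,0],[0,0,0],1]]'
```

```text
time_s: 4.2
position: [0.5101, -0.0494, 0.0675]
tcp_rot: [[-0.999, -0.036, 0.0], [-0.036, 0.999, -0.0], [-0.0, -0.0, -1.0]]
force: [-4.1, -0.4, 3.0]
opening: 0.006
```

```bash
python3 -m jog '[[[-1,0,0],[0,0,0],1],[[-2,0,0],[0,0,0],1],[[-3,0,0],[0,0,0],1],[[-4,0,0],[0,0,0],1],[[-4.5,0,0],[0,0,0],1],[[-5,0,0],[0,0,0],1],[[-5.5,0,0],[0,0,0],1],[[-6,0,0],[0,0,0],1],[[-6.5,0,0],[0,0,0],1],[[-7,0,0],[0,0,0],1]]'
```

```text
time_s: 5.03
position: [0.5169, -0.0492, 0.0676]
tcp_rot: [[-0.999, -0.036, -0.0], [-0.036, 0.999, -0.0], [0.0, -0.0, -1.0]]
force: [-4.6, 0.1, 1.1]
opening: 0.003
```

```bash
python3 -m jog '[[[-0.4,0,0],[0,0,0],1],[[-0.8,0,0],[0,0,0],1],[[-1.2,0,0],[0,0,0],1],[[-1.5,0,0],[0,0,0],1],[[-1.8,0,0],[0,0,0],1],[[-2,0,0],[0,0,0],1]]'
```

```text
time_s: 5.53
position: [0.5189, -0.0491, 0.0676]
tcp_rot: [[-0.999, -0.036, 0.0], [-0.036, 0.999, -0.0], [-0.0, -0.0, -1.0]]
force: [-3.9, -0.2, 2.4]
opening: 0.007
```

```bash
python3 -m jog '[[[-0.3,0,0],[0,0,0],1],[[-0.6,0,0],[0,0,0],1],[[-0.9,0,0],[0,0,0],1],[[-1.2,0,0],[0,0,0],1]]'; python3 -m jog '[[[-0.3,0,0],[0,0,0],1],[[-0.6,0,0],[0,0,0],1],[[-0.9,0,0],[0,0,0],1]]'
```

```text
time_s: 5.87
position: [0.5193, -0.049, 0.0675]
tcp_rot: [[-0.999, -0.036, -0.002], [-0.036, 0.999, 0.0], [0.002, 0.0, -1.0]]
force: [-6.0, -0.7, 4.1]
opening: 0.001
time_s: 6.12
position: [0.5193, -0.049, 0.0675]
tcp_rot: [[-0.999, -0.036, -0.004], [-0.036, 0.999, 0.0], [0.004, 0.0, -1.0]]
force: [-7.8, -1.5, 5.2]
opening: 0.003
```

```bash
python3 -m jog '[[[-0.4,0,0],[0,0,0],1],[[-0.8,0,0],[0,0,0],1],[[-1.2,0,0],[0,0,0],1],[[-1.2,0,0],[0,0,0],1],[[-1.2,0,0],[0,0,0],1],[[-1.2,0,0],[0,0,0],1]]'; python3 -c "
from h import *
s=bot.read_state();print(s['joint_positions'],s['force'])"
```

```text
time_s: 6.62
position: [0.5193, -0.0489, 0.0675]
tcp_rot: [[-0.999, -0.036, -0.006], [-0.036, 0.999, 0.0], [0.006, 0.001, -1.0]]
force: [-9.5, -3.1, 5.9]
opening: 0.009
[ -17.61529825   36.43915085  103.88187498   -0.12349398   40.00844196
 -109.6120463 ] [-9.45010893 -3.11897794  5.90291255]
```

```bash
python3 -m jog '[[[3,0,0],[0,0,0],1],[[10,0,0],[0,0,0],1],[[18,0,0],[0,0,0],1],[[18,0,-35],[0,0,0],1],[[18,0,-75],[0,0,0],0],[[18,0,-115],[0,0,0],0],[[0,0,-135],[0,0,0],0],[[-40,0,-135],[0,0,0],0],[[-80,0,-135],[0,0,0],0],[[-112,0,-135],[0,0,0],0],[[-112,0,-135],[0,0,0],0],[[-112,0,-135],[0,0,0],0]]'
python3 - <<'E'
from h import *
s=bot.read_state(); print(s["position"],s["force"])
w=vision.capture("wrist"); cv2.imwrite("pics/w2.png",w[:,:,::-1]); np.save("w2.npy",np.hstack([s["position"][:,None],s["tcp_rot"]]))
cv2.imwrite("pics/t2.png",vision.capture("top")[:,:,::-1])
E
```

```text
time_s: 7.62
position: [0.6356, -0.045, 0.2021]
tcp_rot: [[-0.999, -0.036, 0.002], [-0.036, 0.999, -0.0], [-0.002, -0.0, -1.0]]
force: [-0.5, 0.5, -0.0]
opening: 0.525
[ 0.63562169 -0.04504098  0.20212761] [-0.51665998  0.47307536 -0.0034899 ]
```

View pics/w2.png

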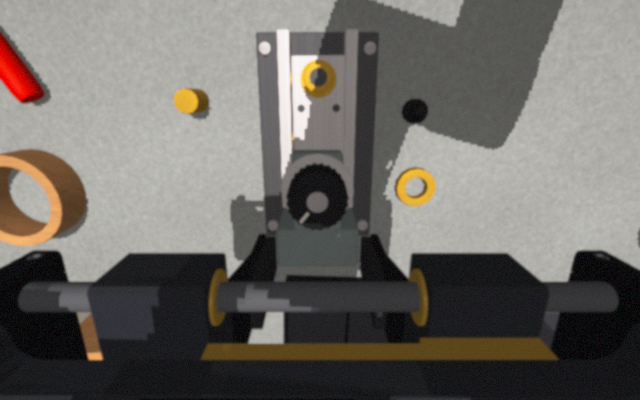

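Run:
```python
from h import *
a=np.load("w2.npy"); st=dict(position=a[:,0],tcp_rot=a[:,1:])
k=plane("wrist",(317.5,201.5),.128,st); f=plane("wrist",(318,76),.088,st); e=[plane("wrist",q,.012,st) for q in [(256,33),(380,33)]]
print(k,f,e,np.linalg.norm(k-f))
p=tri([ray("top",(368.3,129.6)),ray("scene",(355.9,240.0)),ray("wrist",(317.5,201.5),st=st)]);print(p)
to((*p[0][:2],p[0][2]-.0267),182.1)
```

```text
[ 0.63122007 -0.04497009  0.128     ] [ 0.5400751  -0.04795688  0.088     ] [array([ 0.49931324, -0.10975773,  0.012     ]), array([0.49495949, 0.01055892, 0.012     ])] 0.09958074763469613
(array([ 0.63160263, -0.0458703 ,  0.1274182 ]), [np.float64(0.0009094222844949628), np.float64(0.0001335450476603768), np.float64(0.0009245487193849193)])
[  1.1  -1.1 101.2] [ 0.03 -0.09 -0.06]
```

```bash
python3 -m jog '[[[1,-1,25],[0,0,0],0],[[1,-1,50],[0,0,0],0],[[1,-1,70],[0,0,0],0],[[1,-1,85],[0,0,0],0],[[1,-1,95],[0,0,0],0],[[1,-1,99],[0,0,0],0],[[1,-1,99],[0,0,0],0],[[1,-1,99],[0,0,0],0],[[1,-1,99],[0,0,0],0]]'; python3 -c "
from h import *
s=bot.read_state();print(s['position'],s['joint_positions'],s['force'],s['moment'])"
```

```text
time_s: 8.47
position: [0.6339, -0.0462, 0.1048]
tcp_rot: [[-0.999, -0.036, 0.002], [-0.036, 0.999, -0.001], [-0.002, -0.001, -1.0]]
force: [-0.3, 0.9, 0.1]
opening: 1.001
[ 0.63385511 -0.04623706  0.10482278] [-1.42305595e+01  3.91885353e+01  8.61543069e+01 -2.72611094e-04
  5.45220245e+01 -1.06270872e+02] [-0.28291475  0.94046806  0.13962457] [ 0.01361893 -0.03251215  0.03823316]
```

```bash
python3 -m jog '[[[2,0,2],[0,0,0],0.2],[[2,0,2],[0,0,0],0.4],[[2,0,2],[0,0,0],0.6],[[2,0,2],[0,0,0],0.6],[[2,0,2],[0,0,0],0.6],[[2,0,2],[0,0,0],0.6],[[2,0,2],[0,0,0],0.6],[[2,0,2],[0,0,0],0.6],[[2,0,2],[0,0,0],0.6],[[2,0,2],[0,0,0],0.6]]'; python3 -c "
from h import *
s=bot.read_state();print(s['position'],s['joint_positions'],s['force'],s['moment'])"
```

```text
time_s: 9.3
position: [0.6311, -0.046, 0.1015]
tcp_rot: [[-0.999, -0.036, -0.0], [-0.036, 0.999, 0.0], [0.0, 0.0, -1.0]]
force: [0.4, 1.0, 1.0]
opening: 0.523
[ 0.63114954 -0.04598958  0.10154359] [-1.42727911e+01  3.93205782e+01  8.65727557e+01  7.60457777e-03
  5.41087369e+01 -1.06320649e+02] [0.3996869  1.00853533 1.02701534] [ 0.09083997 -0.0169667   0.00997548]
```

```bash
python3 -m jog '[[[0,0,0],[0,0,0],1],[[0,0,0],[0,0,0],1],[[0,0,0],[0,0,0],1],[[0,0,0.1],[0,0,3],1],[[0,0,0.2],[0,0,6],1],[[0,0,0.4],[0,0,10],1],[[0,0,0.5],[0,0,14],1],[[0,0,0.6],[0,0,18],1],[[0,0,0.7],[0,0,22],1],[[0,0,0.9],[0,0,26],1],[[0,0,1],[0,0,30],1]]'
cat > s.py <<'E'
from h import *
s=bot.read_state();R=s["tcp_rot"]
print("yaw",np.degrees(np.arctan2(R[1,0],R[0,0]))%360,"j6",s['joint_positions'][5],s['position'],s['force'],s['moment'],"tau6",s["tau"][5])
E
python3 s.py
```

```text
time_s: 10.22
position: [0.6312, -0.0461, 0.1008]
tcp_rot: [[-0.882, 0.471, 0.0], [0.471, 0.882, -0.0], [-0.0, -0.0, -1.0]]
force: [0.0, 0.1, 1.2]
opening: 0.524
yaw 151.90272051930802 j6 -76.16225246195124 [ 0.63116678 -0.04605381  0.10075703] [0.02116435 0.14236799 1.16584287] [0.11904534 0.03105193 0.19525051] tau6 -0.3394089359790087
```

```bash
cat > ck.py <<'E'
from h import *
import sys
s=bot.read_state();R=s["tcp_rot"]
print("yaw %.1f mz %.3f z %.4f"%(np.degrees(np.arctan2(R[1,0],R[0,0]))%360,s["moment"][2],s["position"][2]),np.round(s["force"],1))
sys.exit(s["moment"][2]>0.25)
E
python3 -m jog '[[[0,0,0.1],[0,0,4],1],[[0,0,0.3],[0,0,8],1],[[0,0,0.4],[0,0,12],1]]' >/dev/null; python3 ck.py && python3 -m jog '[[[0,0,0.1],[0,0,4],1],[[0,0,0.3],[0,0,8],1],[[0,0,0.4],[0,0,12],1]]' >/dev/null && python3 ck.py && python3 -m jog '[[[0,0,0.1],[0,0,4],1],[[0,0,0.3],[0,0,8],1],[[0,0,0.4],[0,0,12],1]]' >/dev/null && python3 ck.py
```

```text
yaw 139.9 mz 0.181 z 0.1004 [-0.6  1.   0.8]False
```

```bash
sed -i 's/sys.exit(\(.*\))$/sys.exit(int(\1))/' ck.py
python3 -m jog '[[[0,0,0.1],[0,0,4],1],[[0,0,0.3],[0,0,8],1],[[0,0,0.4],[0,0,12],1]]' >/dev/null; python3 ck.py && python3 -m jog '[[[0,0,0.1],[0,0,4],1],[[0,0,0.3],[0,0,8],1],[[0,0,0.4],[0,0,12],1]]' >/dev/null && python3 ck.py && python3 -m jog '[[[0,0,0.1],[0,0,4],1],[[0,0,0.3],[0,0,8],1],[[0,0,0.4],[0,0,12],1]]' >/dev/null && python3 ck.py
```

```text
yaw 127.9 mz 0.202 z 0.1000 [-1.   1.4  1.5]
yaw 115.9 mz 0.358 z 0.0998 [-1.4  0.6  4.2]
```

```bash
python3 -m jog '[[[0,0,0],[0,0,1],1],[[0,0,0],[0,0,2],1]]' >/dev/null; python3 ck.py; python3 -m jog '[[[0,0,0],[0,0,1],1],[[0,0,0],[0,0,2],1]]' >/dev/null; python3 ck.py
```

```text
yaw 114.1 mz 0.334 z 0.0998 [-1.9  1.7  4.4]
yaw 112.0 mz 0.384 z 0.0998 [-1.7  0.7  5.4]
```

```bash
python3 -m jog '[[[0,0,0],[0,0,1],1],[[0,0,0],[0,0,2],1]]' >/dev/null; python3 ck.py; python3 -m jog '[[[0,0,0],[0,0,1],1],[[0,0,0],[0,0,2],1]]' >/dev/null; python3 ck.py
```

```text
yaw 110.0 mz 0.373 z 0.0997 [-0.6  0.5  4.9]
yaw 108.0 mz 0.421 z 0.0997 [-1.3  0.6  6. ]
```

```bash
python3 -m jog '[[[0,0,0],[0,0,1],1],[[0,0,0],[0,0,2],1]]' >/dev/null; python3 ck.py; python3 -m jog '[[[0,0,0],[0,0,1],1],[[0,0,0],[0,0,2],1]]' >/dev/null; python3 ck.py;  python3 -m jog '[[[0,0,0],[0,0,0],1],[[0,0,0],[0,0,0],1]]' >/dev/null; python3 ck.py
```

```text
yaw 106.0 mz 0.453 z 0.0997 [-1.5  1.5  6. ]
yaw 104.0 mz 0.361 z 0.0997 [-1.9  1.1  5.3]
yaw 104.1 mz 0.385 z 0.0997 [-1.3  1.5  5.3]
```

```bash
python3 -m jog '[[[0,0,0],[0,0,1],1],[[0,0,0],[0,0,2],1]]' >/dev/null; python3 ck.py;  python3 -m jog '[[[0,0,0],[0,0,0],0.2],[[0,0,0],[0,0,0],0],[[0,0,0],[0,0,0],0],[[0,0,0],[0,0,0],0],[[0,0,0],[0,0,0],0],[[0,0,0],[0,0,0],0],[[0,0,-5],[0,0,0],0],[[0,0,-20],[0,0,0],0],[[0,0,-40],[0,0,0],0],[[0,0,-60],[0,0,0],0],[[0,0,-60],[0,0,0],0],[[0,0,-60],[0,0,0],0]]'
python3 - <<'E'
from h import *
s=bot.read_state(); print(s["position"],s["force"])
w=vision.capture("wrist")[:,:,::-1]; t=vision.capture("scene")[:,:,::-1]; cv2.imwrite("pics/w3.png",w);cv2.imwrite("pics/s3.png",t)
a=cv2.resize(w[80:280,220:420],None,fx=2.5,fy=2.5,interpolation=cv2.INTER_CUBIC);b=cv2.resize(t[225:285,325:385],(300,300),interpolation=cv2.INTER_CUBIC)
c=np.zeros((500,800,3),np.uint8);c[:,:500]=a;c[:300,500:]=b;cv2.imwrite("pics/v3.png",c)
E
```

```text
yaw 102.0 mz 0.404 z 0.0997 [-1.2  0.8  4.9]
time_s: 13.3
position: [0.6321, -0.0463, 0.1608]
tcp_rot: [[-0.209, 0.978, 0.003], [0.978, 0.209, -0.001], [-0.002, 0.003, -1.0]]
force: [-0.9, -0.1, -0.3]
opening: 1.004
[ 0.63207909 -0.04629341  0.16083102] [-0.86428181 -0.1401366  -0.34359356]
```

View pics/v3.png

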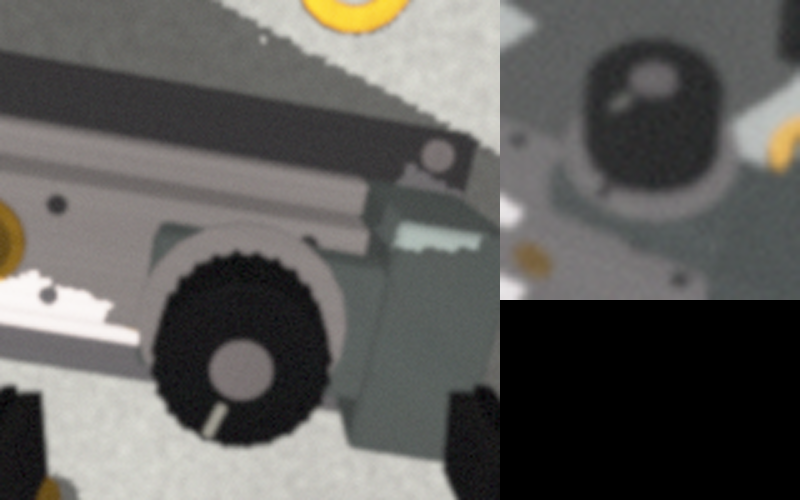

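Run:
```python
from h import *
zt=.1276
ax0=plane("scene",(355.9,240.0),zt)[:2]
def ang(px,z,c): d=plane("scene",px,z)[:2]-c; return np.degrees(np.arctan2(d[1],d[0])),np.linalg.norm(d)
print("start knob",ang((359.75,246.5),zt,ax0),"idx",ang((362.4,264.4),zt-.032,ax0))
z2=zt-.0025; ax=plane("scene",(355.6,240.6),z2)[:2]; print(ax0,ax)
for c in (ax0,ax): print("now knob",ang((348,246),z2,c),"idx",ang((346,262.6),z2-.032,c))
```

```text
start knob (np.float64(-37.77384315703083), np.float64(0.01700874377415022)) idx (np.float64(-35.22086035857973), np.float64(0.02836732648614483))
[ 0.63184781 -0.04611363] [ 0.63086713 -0.04530551]
now knob (np.float64(-106.08852385532259), np.float64(0.01832775152075869)) idx (np.float64(-98.29527699285929), np.float64(0.025851490889049863))
now knob (np.float64(-102.54494069555172), np.float64(0.01886852510116659)) idx (np.float64(-95.94721190486854), np.float64(0.02653194278438037))
```

```bash
python3 -m jog '[[[0,0,0],[0,0,7],0],[[0,0,0],[0,0,14],0],[[0,0,0],[0,0,21],0],[[0,0,0],[0,0,28],0],[[0,0,0],[0,0,35],0],[[0,0,0],[0,0,42],0],[[0,0,0],[0,0,49],0],[[0,0,0],[0,0,56],0],[[0,0,0],[0,0,63],0],[[0,0,0],[0,0,70],0],[[0,0,0],[0,0,77],0],[[0,0,0],[0,0,84],0]]' >/dev/null;  python3 -m jog '[[[0,0,0],[0,0,7],0],[[0,0,0],[0,0,14],0],[[0,0,0],[0,0,21],0],[[0,0,0],[0,0,28],0],[[0,0,0],[0,0,28],0],[[0,0,0],[0,0,28],0]]'
python3 - <<'E'
from h import *
s=bot.read_state(); print(s["position"],s["force"],s["joint_positions"])
np.save("w4.npy",np.hstack([s["position"][:,None],s["tcp_rot"]]))
w=vision.capture("wrist")[:,:,::-1]; cv2.imwrite("pics/w4.png",w)
cv2.imwrite("pics/v4.png",cv2.resize(w[150:290,230:400],None,fx=4,fy=4,interpolation=cv2.INTER_CUBIC))
E
```

```text
time_s: 14.9
position: [0.6303, -0.0459, 0.158]
tcp_rot: [[0.985, -0.17, -0.003], [-0.17, -0.985, 0.001], [-0.003, -0.0, -1.0]]
force: [0.1, 0.3, 0.7]
opening: 1.0
[ 0.63031906 -0.04591043  0.1580125 ] [0.13335369 0.26601927 0.69315792] [-1.42814473e+01  3.50810517e+01  8.43627290e+01 -2.57160813e-04
  6.07059852e+01  8.54990590e+01]
```

View pics/v4.png

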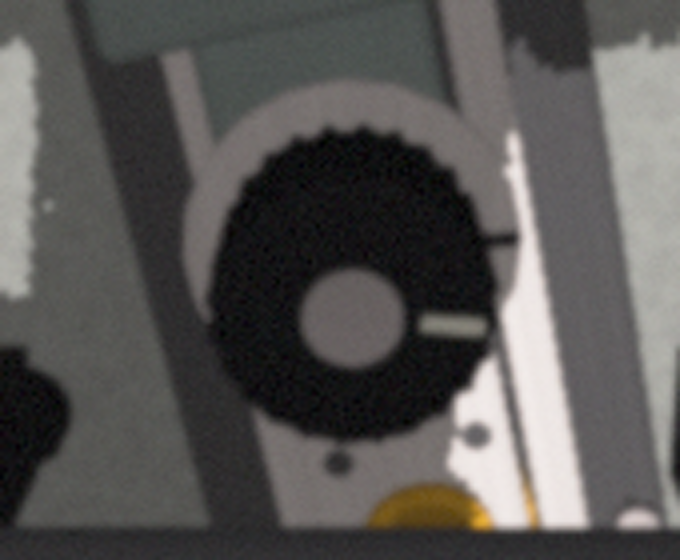

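Run:
```python
from h import *
a=np.load("w4.npy"); st=dict(position=a[:,0],tcp_rot=a[:,1:])
P=lambda u,v,z: plane("wrist",(230+u/4,150+v/4),z,st)[:2]
for zt in (.124,.126):
  c=P(352,318,zt); L=[P(418,323,zt),P(487,327,zt)]; I=[P(490,239,zt-.032),P(517,239,zt-.032)]
  g=lambda d: np.degrees(np.arctan2(d[1],d[0]))
  # collar centre from left/right/top rim extremes
  print(c,"line",g(L[1]-L[0]),g(L[1]-c),"idx dir",g(I[1]-I[0]),g(I[1]-c), "rim r",np.linalg.norm(I[1]-c),P(350,80,zt-.032)-c, P(182,240,zt-.032)-c)
to((.6316,-.0460,.0985))
```

```text
[ 0.62907654 -0.04530296] line -103.38202221041536 -103.91732359487948 idx dir -99.78970109783936 -95.81220359645593 rim r 0.030509636829270464 [ 0.03162343 -0.00512888] [0.00720851 0.03048044]
[ 0.6299159  -0.04544428] line -103.3820222104153 -103.91732359487945 idx dir -99.78970109784036 -96.03720067507409 rim r 0.030235536911615186 [ 0.0312298  -0.00506431] [0.0070282  0.03023388]
[ 1.2 -0.1 59.8] [0. 0. 0.]
```

```bash
python3 -m jog '[[[0,0,-30],[0,0,0],0],[[0,0,-60],[0,0,0],0],[[30,0,-90],[0,0,0],0],[[0,0,-120],[0,0,0],0],[[-40,0,-120],[0,0,0],0],[[-70,0,-120],[0,0,0],0],[[-70,0,-120],[0,0,0],0],[[-70,0,-120],[0,0,0],0],[[-70,0,-120],[0,0,0],0]]'
python3 - <<'E'
from h import *
s=bot.read_state(); print(s["position"],s["force"])
np.save("w5.npy",np.hstack([s["position"][:,None],s["tcp_rot"]]))
w=vision.capture("wrist")[:,:,::-1]; cv2.imwrite("pics/w5.png",w)
E
```

```text
time_s: 15.7
position: [0.563, -0.0342, 0.2796]
tcp_rot: [[0.985, -0.172, 0.002], [-0.172, -0.985, -0.0], [0.002, 0.0, -1.0]]
force: [-0.4, 0.5, 0.1]
opening: 0.996
[ 0.56295414 -0.03418658  0.27959907] [-0.38045682  0.54684745  0.10175979]
```

View pics/w5.png

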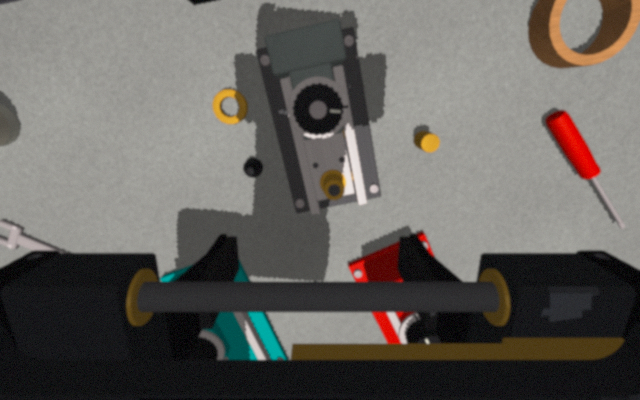

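Run:
```python
from h import *
a=np.load("w5.npy"); st=dict(position=a[:,0],tcp_rot=a[:,1:])
k=plane("wrist",(318,109),.126,st)[:2]; f=plane("wrist",(334,189),.088,st)[:2]; print(k,f,np.linalg.norm(k-f))
s=bot.read_state(); print(s["qvel"],s["force"]); bot.hand_in()
```

```text
[ 0.63135399 -0.04593077] [ 0.54160043 -0.04854358] 0.0897915802643984
[-0.20508646  0.69754364 -0.85802939  0.00237469  0.23865357  0.32280941] [0.28950144 0.04817341 0.01056056]
the job is handed in; nothing more can be done
```

I pushed the block home against the stop, tightened the knob until the clutch just slipped, let go, moved clear and handed the job in at about 16 s. No verdict was given.

- **Block home:** the block stopped moving while the push force rose from about 4 N to 10 N (limit 35 N). After clamping, the cameras put the fitting 89.8 mm from the screw axis; it should be 90 mm when the block is home.
- **Clamping:** turning the knob took about 0.2 N m while the foot was free. The torque then climbed and levelled off at about 0.39 N m over the last 6–10°, which is the clutch slipping. I did not measure the foot's force directly; the steady slipping torque implies about 100 N.
- **Clutch slip:** the wrist picture gives about 0.06 to 0.14 rad between the white line and the index line. The scene camera agrees roughly, at 0.07 to 0.14 rad. The allowed range is 0.04 to 0.45 rad, so the lowest estimate is only a little above the minimum. I chose not to turn further.
- **At the end:** the seal collar, spare fitting and nozzle look undisturbed in the last picture, judged by eye. The gripper was open above the work, touching nothing, with the wrist force near zero. No check failed.

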